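Zero the spice mill and set its grind five clicks open

TASK

Set the spice mill for the next batch: turn the grind dial on its sloping front clockwise (as you face the dial) until it comes up against its stop, then turn it back anticlockwise five clicks and let go. Leave the pot and the jars where they stand.

Things in the scene. Friction and masses are not known exactly. Their poses are not given: they have to be found in the camera images.
- mill: Spice mill of aluminium and steel, fixed to the table. Origin on the table under its wedge-shaped dial housing; x axis from the sloping front to the back, y to its left, z up. Wedge: x -105 to 50 mm, y -65 to 65 mm; its front face rises from 50 mm high at x -105 to 106 mm high at x 10, a 26 degree slope facing -x and up.
- hopper (a point): Middle of the hopper's top, 280 mm above the table (its lid knob reaches 300 mm). The grinding head below it stands at the left end of the mill: foot 120 mm wide, column 100 mm, hopper 136 mm wide; a spout on its -x side hangs over the pot.
- dial_grip (a point): On the grind dial's axis, 28 mm above the sloping panel: where to grip. z axis = dial axis, out of the panel, 26 degrees from vertical towards the mill's -x; does not turn with the dial. Dial: black rubber twelve-sided knob, 48 mm across flats, sides 9 to 42 mm above the panel; in every notch two flats face the mill's left and right. A small raised bar on its cap turns with it.
- dial_foot (a point): Where the dial's axis meets the panel, in a fixed steel collar 56 mm wide, 8 mm high. Dial: 30 degrees a click, nine clicks between rigid stops (unmarked), starts 2 to 5 clicks off the clockwise one. It rests in sprung notches: about 0.1 N m to get over to the next. The stop lies at a notch: the first click back is 30 degrees on. A 40 N grip holds over 0.4 N m.
- burr (a joint): The burr gap inside the mill (unseen), in m, driven by the dial: 0 with the dial at its clockwise stop, 0.03 mm (0.00003) more for each click back, so 0.00015 at five clicks. The reading's noise is far larger than a click.
- pot: Open steel pot, 84 mm wide at the rim, 70 mm high, standing under the spout. Origin at the centre of its underside.
- jar_tall: Lidded jar of dark jam, 66 mm wide, 95 mm high, standing beside or behind the mill. Origin at the centre of its underside.
- jar_low: Lidded jar of dark jam, 60 mm wide, 65 mm high, standing beside or behind the mill. Origin at the centre of its underside.

How it is judged:
By the outcome, as a careful person would: the job done as asked, in the order asked, and still so for the second after the job is handed in, with the robot touching nothing.
It also fails if it takes over 64 s, if anything falls off the work surface, if the arm or the gripper's body presses on something with over 40 N, if the wrist force passes 120 N, or if a joint passes its speed limit or range.

ROBOT

A 6-joint arm with a two-finger parallel gripper is mounted at the origin on the work surface. World frame = base frame: x ahead of the robot, y to its left, z up, the work surface at z = 0. Lengths are in mm, angles in rad, forces in N, time in s.
With the tool pointing down it reaches from about 375 to 825 mm from the base axis. Payload 5.5 kg.
Tool frame: the origin (TCP) lies on the centre line of the jaws, within the pads' length; the fingertips stand 22 mm ahead of it and the grasp point (between the pads) lies 3 mm ahead of it; z points along the fingers, y is the line along which they close (so a half turn about z gives the same grasp; the last joint's range is limited). The gripper opens to 85 mm and grips with 20 to 120 N. Pads are 22 mm wide; open, the fingers measure 114 mm over their backs; the gripper's body (76 mm by 85 mm) begins 54 mm behind the grasp point. The pads swing forward as they close: fully open they stand 13 mm farther back than shut.
Start: joints at [-1.338, 0.314, -0.047, 1.21, 0, 1.571], TCP at [138.419, -583.811, 253.299] pointing down, gripper open.
Joint ranges: [-2.67, 2.67], [-0.69, 1.73], [-1.03, 1.25], [-2.08, 2.16], [-1.42, 1.45], [-3.14, 3.14]. Speed limits (rad/s): [2.39, 2.39, 3.01, 3.14, 3.14, 3.14].

INTERFACE

Orientations are given as a unit quaternion [x, y, z, w].
In Python, from bench import get_obs, capture, finish_job gives the robot as it stands.
- The arm moves only by the tool jog_arm, never from a script. Its argument "plan" is a list of rows, each a list of 3 entries, a list of its own where there are three numbers: the shift along the world's x, y, z in m, then the turn, a rotation vector about the world's x, y, z in rad, then the closure, from 0 (fully open) to 1 (shut). In form: [[[x, y, z], [ax, ay, az], grip], ...]. A call has 1 to 12 rows; each row shifts and turns the commanded pose from where the row before left it; what a row does not reach is not made up. A row lasts 1/12 s, in which the tool goes at most 41.7 mm and 7.16 degrees, less where a joint would pass 70% of its speed; a pose out of reach is approached as far as the arm can. A call is refused whole if a number of a shift passes 0.0417 or a number of a turn 0.125, either way. A call with a gripper value outside its range is refused whole. The fingers move at their own pace and stop on an object; "force" is the grip in N (left out, the last holds). Time passes only in rows, so rows that do not move let the fingers close. It gives the time, the measured TCP pose, the force, the opening and the grip force at its end, in the units of the state.
- get_obs(): the state, without advancing time (a new reading comes with each control period).
- capture(name): name is "scene" or "top"; returns a dict with "pixels" (400x640x3 uint8, blue, green, red), "fx", "fy", "cx", "cy" (pixels), "pose" (4x4, takes a point from camera to world coordinates). Camera axes: x right, y up, looking along -z (the intrinsics and any distortion apply to the point x, -y, -z); pixel columns grow to the right and rows downward; lengths in mm; the calibration is good to about 2 mm. A picture is of the moment at which its call begins. There is no depth.
- finish_job(): hands the job in; it is judged then, once.
The state is a dict: "time_s": time; "joint_pos": joint angles; "qd": joint speeds; "joint_efforts": joint torques, N m; "eef_pos": TCP position; "tool_rot": TCP orientation; "force": force on the tool from outside, world axes, zero at the start; "ft_torque": the same for the moment, N m; "finger_gap": opening from 0.0 (shut) to 1.0 (fully open); "grip_force": force on a finger pad.
Only numpy, scipy, OpenCV 4.12 (cv2) and the standard library are available. Lean on these libraries where they do the work, as an engineer would, in place of code of your own. Each camera call takes 0.05 s, during which the arm holds its last target. There are 200 camera calls.

## Working session

There is one attempt and no reset: what is moved stays moved. The work goes in short steps, Python scripts to look and compute and a tool call to move; the robot and the scene stay as the last step left them, time stands still between calls to the robot, and variables do not carry over. Pictures are saved under pics/ and viewed, at most 10 in all, crops included, and the job is handed in when it is done.

Besides the shell and the picture viewer there is one more tool, called after "Request:" as name(argument=value, ...), one argument or row to a line, values as JSON. jog_arm: Moves the arm, as the interface text tells. Its arguments: {"type":"object","properties":{"plan":{"type":"array","items":{"type":"array"}},"force":{"type":"number"}},"required":["plan"]}

```bash
mkdir -p pics; python3 - <<'E'
from bench import *
import cv2,numpy as np
np.set_printoptions(precision=4,suppress=True)
o=get_obs();print(o)
for n in("scene","top"):
    c=capture(n);cv2.imwrite(f"pics/{n}1.png",c["pixels"]);print({k:v for k,v in c.items() if k!="pixels"})
E
```

```text
{'time_s': 0.0, 'joint_pos': array([-1.338 ,  0.3142, -0.0481,  1.2102, -0.    ,  1.5708]), 'qd': array([-0.0008, -0.0009,  0.0006,  0.0003, -0.0003,  0.0008]), 'joint_efforts': array([ -0.001 , -53.9588,  33.9748,   0.0193,   0.0002,  -0.    ]), 'eef_pos': array([ 138.2969, -583.303 ,  252.44  ]), 'tool_rot': array([ 0.9932,  0.1161, -0.0001, -0.0008]), 'force': array([-0.8577,  0.0944, -0.5666]), 'ft_torque': array([ 0.0026,  0.0046, -0.0008]), 'grip_force': 0.0, 'finger_gap': 0.9993646765533162}
{'fx': 467.7585795096822, 'fy': 467.7585795096822, 'cx': 322.1099109981498, 'cy': 196.18499224051, 'pose': array([[   0.5735,   -0.5619,    0.5961, 1255.221 ],
       [   0.8191,    0.4041,   -0.4071, -414.2275],
       [  -0.0122,    0.7217,    0.6921,  861.5745],
       [   0.    ,    0.    ,    0.    ,    1.    ]])}
{'fx': 485.0199920553407, 'fy': 485.0199920553407, 'cx': 327.96770989338086, 'cy': 194.64593708838106, 'pose': array([[   0.0272,    0.9844,   -0.174 ,  416.8064],
       [  -0.9996,    0.0264,   -0.007 ,  -29.2497],
       [  -0.0023,    0.1742,    0.9847, 1452.0409],
       [   0.    ,    0.    ,    0.    ,    1.    ]])}
```

View pics/scene1.png

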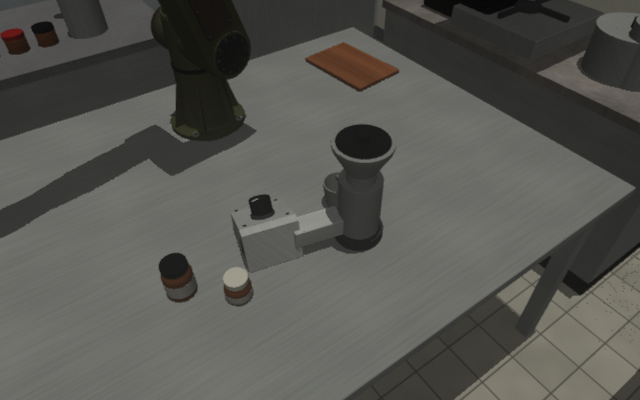

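View pics/top1.png

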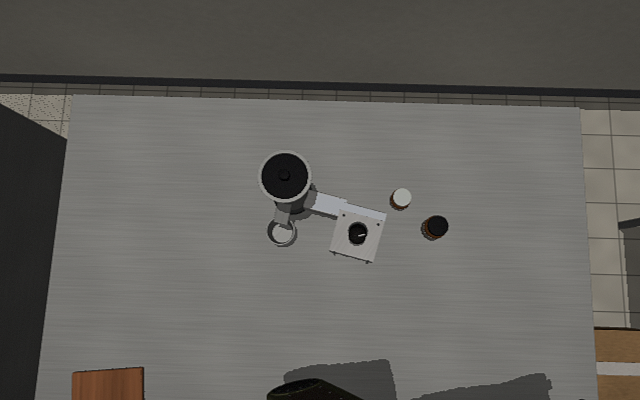

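The top view shows the dial at about (357,233), the hopper at (285,176), the pot at (282,233) and the jars at (401,198) and (435,227). In the scene view the dial is at (261,205). I'll enlarge both around the dial.

```bash
python3 - <<'E'
import cv2,numpy as np
a=cv2.imread("pics/top1.png")[190:280,310:410];b=cv2.imread("pics/scene1.png")[180:280,220:320]
f=lambda i:cv2.resize(i,(400,400*i.shape[0]//i.shape[1]),interpolation=cv2.INTER_CUBIC)
a,b=f(a),f(b)
h=np.zeros((400,800,3),np.uint8);h[:a.shape[0],:400]=a;h[:b.shape[0],400:]=b
cv2.imwrite("pics/crop1.png",cv2.convertScaleAbs(h,alpha=1.4))
E
```

```text
(no output)
```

View pics/crop1.png

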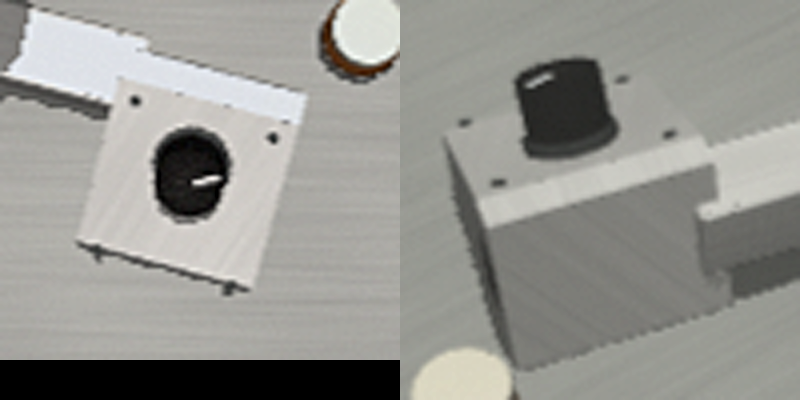

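The crop shows the wedge corners, with the top half at origin (310,190) and the scene half at (220,180), both at 4x. The bar runs from (193,184) to (222,178), pointing to the mill's right. The scene cap centre is about (557,74). Next I fit the mill pose.

```bash
cat >h.py <<'E'
import numpy as np
from bench import *
from scipy.optimize import least_squares
from scipy.spatial.transform import Rotation as R
np.set_printoptions(precision=3,suppress=True)
def proj(c,P):
    T=np.linalg.inv(c["pose"]);p=np.atleast_2d(P)@T[:3,:3].T+T[:3,3]
    return np.c_[c["fx"]*p[:,0]/-p[:,2]+c["cx"],c["fy"]*-p[:,1]/-p[:,2]+c["cy"]]
def ray(c,u,z):
    d=c["pose"][:3,:3]@[(u[0]-c["cx"])/c["fx"],-(u[1]-c["cy"])/c["fy"],-1];o=c["pose"][:3,3]
    return o+d*(z-o[2])/d[2]
E
python3 - <<'E'
from h import *
t,s=capture("top"),capture("scene")
T=[((10,65,106),(117,80)),((10,-65,106),(298,124)),((50,-65,106),(307,95)),((-105,65,50),(78,241)),((-105,-65,50),(253,291))]
S=[((50,-65,106),(489,227)),((10,-65,106),(480,205)),((10,65,106),(700,140)),((50,65,106),(716,163)),((-105,-65,50),(445,135))]
a=np.radians(26);n=np.array([-np.sin(a),0,np.cos(a)])
def W(q,P):return np.atleast_2d(P)@R.from_euler('z',q[2]).as_matrix().T+[q[0],q[1],0]
tu=np.array([x[1] for x in T])/4+[310,190];su=(np.array([x[1] for x in S])-[400,0])/4+[220,180]
f=lambda q:np.r_[proj(t,W(q,[x[0] for x in T]))-tu,proj(s,W(q,[x[0] for x in S]))-su].ravel()
r=least_squares(f,[500,-90,-.2],loss='soft_l1',x_scale=[100,100,1]);q=r.x;print(q,f(q).reshape(-1,2))
for h in(0,8,28,42):
    P=np.array([-47.5,0,78])+h*n;w=W(q,P)
    print(h,w,(proj(t,w)-[310,190])*4,(proj(s,w)-[220,180])*4+[400,0])
print("bar",ray(t,(310+193/4,190+184/4),116),ray(t,(310+222/4,190+178/4),116))
for u,z in(((401,197),65),((437,226),95),((282,232),70),((285,175),290)):print(ray(t,u,z))
E
```

```text
[ 588.261 -113.08    -0.229] [[-0.14  -0.312]
 [-0.273  0.366]
 [ 0.815 -6.105]
 [-0.764  0.527]
 [-0.606 -0.419]
 [ 0.535  5.653]
 [-1.958 -1.797]
 [-0.678 -1.975]
 [ 1.384  4.366]
 [-1.975 -1.322]]
0 [[ 542.002 -102.295   78.   ]] [[184.236 185.18 ]] [[562.307 130.86 ]]
8 [[ 538.586 -101.499   85.19 ]] [[183.581 189.08 ]] [[559.329 118.285]]
28 [[530.048 -99.508 103.166]] [[181.912 199.024]] [[551.819  86.581]]
42 [[524.071 -98.115 115.749]] [[180.714 206.155]] [[546.509  64.16 ]]
bar [ 539.516 -106.295  116.   ] [ 544.192 -126.204  116.   ]
[ 660.715 -231.325   65.   ]
[ 575.505 -328.046   95.   ]
[549.285 108.855  70.   ]
[668.257  85.64  290.   ]
```

```bash
python3 - <<'E'
from h import *
t,s=capture("top"),capture("scene")
T=[((10,65,106),(117,80)),((10,-65,106),(298,124)),((-105,65,50),(78,241)),((-105,-65,50),(253,291))]
S=[((10,-65,106),(482,208)),((10,65,106),(700,140)),((-105,-65,50),(445,135))]
a=np.radians(26);n=np.array([-np.sin(a),0,np.cos(a)]);e=np.array([np.cos(a),0,np.sin(a)])
def W(q,P):return np.atleast_2d(P)@R.from_euler('z',q[2]).as_matrix().T+[q[0],q[1],0]
tu=np.array([x[1] for x in T])/4+[310,190];su=(np.array([x[1] for x in S])-[400,0])/4+[220,180]
D=lambda q,h:np.array([-47.5,0,78])+q[3]*e+[0,q[4],0]+h*n
f=lambda q:np.r_[proj(t,W(q,[x[0] for x in T]))-tu,proj(s,W(q,[x[0] for x in S]))-su,
 proj(t,W(q,D(q,42)))-[310+191/4,190+187/4],proj(s,W(q,D(q,42)))-[220+158/4,180+73/4]].ravel()
r=least_squares(f,[500,-90,-.2,0,0],x_scale=[100,100,1,10,10]);q=r.x;print(q,f(q).reshape(-1,2))
for h in(0,8,28,42):print(h,W(q,D(q,h)))
yaw=q[2];m=R.from_euler('z',yaw).as_matrix();print('n',m@n,'y',m@[0,1,0])
# tool z=-n, tool y = mill y
for sgn in(1,-1):
    Y=sgn*(m@[0,1,0]);Z=-(m@n);X=np.cross(Y,Z)
    Rt=R.from_matrix(np.c_[X,Y,Z]);R0=R.from_quat(get_obs()["tool_rot"])
    print(sgn,'rotvec',(Rt*R0.inv()).as_rotvec(),'quat',Rt.as_quat(),R0.as_matrix())
E
```

```text
[ 591.465 -112.87    -0.221   13.043   -0.134] [[-0.26  -1.277]
 [-0.325 -0.961]
 [-0.572 -0.348]
 [-0.344 -1.651]
 [-1.589 -1.547]
 [ 0.124 -1.343]
 [-1.579 -0.353]
 [-1.276 -0.635]
 [-1.184  0.082]]
0 [[ 556.531 -105.153   83.718]]
8 [[ 553.109 -104.384   90.908]]
28 [[ 544.555 -102.461  108.884]]
42 [[ 538.567 -101.115  121.467]]
n [-0.428  0.096  0.899] y [0.219 0.976 0.   ]
1 rotvec [-0.622 -0.004  2.627] quat [ 0.108  0.968 -0.025  0.224] [[ 0.973  0.231 -0.   ]
 [ 0.231 -0.973  0.001]
 [-0.    -0.001 -1.   ]]
-1 rotvec [ 0.002 -0.458 -0.446] quat [ 0.968 -0.108  0.224  0.025] [[ 0.973  0.231 -0.   ]
 [ 0.231 -0.973  0.001]
 [-0.    -0.001 -1.   ]]
```

Request:
jog_arm(
  plan=[
    [[0.0152, 0.0205, -0.001], [0, -0.019, -0.0186], 0],
    [[0.0152, 0.0205, -0.001], [0, -0.019, -0.0186], 0],
    [[0.0152, 0.0205, -0.001], [0, -0.019, -0.0186], 0],
    [[0.0152, 0.0205, -0.001], [0, -0.019, -0.0186], 0],
    [[0.0152, 0.0205, -0.001], [0, -0.019, -0.0186], 0],
    [[0.0152, 0.0205, -0.001], [0, -0.019, -0.0186], 0],
    [[0.0152, 0.0205, -0.001], [0, -0.019, -0.0186], 0],
    [[0.0152, 0.0205, -0.001], [0, -0.019, -0.0186], 0],
    [[0.0152, 0.0205, -0.001], [0, -0.019, -0.0186], 0],
    [[0.0152, 0.0205, -0.001], [0, -0.019, -0.0186], 0],
    [[0.0152, 0.0205, -0.001], [0, -0.019, -0.0186], 0],
    [[0.0152, 0.0205, -0.001], [0, -0.019, -0.0186], 0],
  ],
  force=40,
)

```text
time_s: 1.3
eef_pos: [321.3, -336.8, 241.3]
tool_rot: [0.993, 0.004, 0.113, 0.013]
force: [0.3, 0.1, 0.0]
finger_gap: 0.996
grip_force: 0.0
```

Request:
jog_arm(
  plan=[
    [[0.0152, 0.0205, -0.003], [0, -0.019, -0.0186], 0],
    [[0.0152, 0.0205, -0.003], [0, -0.019, -0.0186], 0],
    [[0.0152, 0.0205, -0.003], [0, -0.019, -0.0186], 0],
    [[0.0152, 0.0205, -0.003], [0, -0.019, -0.0186], 0],
    [[0.0152, 0.0205, -0.003], [0, -0.019, -0.0186], 0],
    [[0.0152, 0.0205, -0.003], [0, -0.019, -0.0186], 0],
    [[0.0152, 0.0205, -0.003], [0, -0.019, -0.0186], 0],
    [[0.0152, 0.0205, -0.003], [0, -0.019, -0.0186], 0],
    [[0.0152, 0.0205, -0.003], [0, -0.019, -0.0186], 0],
    [[0.0152, 0.0205, -0.003], [0, -0.019, -0.0186], 0],
    [[0.0152, 0.0205, -0.003], [0, -0.019, -0.0186], 0],
    [[0.0152, 0.0205, -0.003], [0, -0.019, -0.0186], 0],
  ],
)

```text
time_s: 2.3
eef_pos: [501.4, -101.5, 205.4]
tool_rot: [0.97, -0.097, 0.224, 0.022]
force: [-0.9, -0.8, 0.3]
finger_gap: 1.002
grip_force: 0.0
```

```bash
cat >>h.py <<'E'
YAW=-0.221
def st(G=(545,-102,109)):
    a=np.radians(26);m=R.from_euler('z',YAW).as_matrix();n=m@[-np.sin(a),0,np.cos(a)];y=m@[0,1,0];x=m@[np.cos(a),0,np.sin(a)]
    o=get_obs();Rt=R.from_quat(o["tool_rot"]);M=Rt.as_matrix();B=np.c_[x,y,n]
    g=o["eef_pos"]+3*M[:,2];Y=B.T@M[:,1]
    print("t",round(o["time_s"],2),"tcp",o["eef_pos"],"grasp-G in panel xyz",B.T@(g-G),"toolY ang deg",np.degrees(np.arctan2(Y[1],Y[0])),"tilt err deg",np.degrees(np.cross(M[:,2],-n)))
    print("q",o["joint_pos"],"F panel",B.T@o["force"],"M panel",B.T@o["ft_torque"],"J6 eff",o["joint_efforts"][5],"gap",o["finger_gap"],"grip",o["grip_force"])
E
python3 -c "from h import *;st()"
```

```text
t 2.3 tcp [ 501.402 -101.525  205.428] grasp-G in panel xyz [  3.944  -9.063 102.362] toolY ang deg -88.94466534331197 tilt err deg [-0.511  0.093 -0.253]
q [-0.2   -0.162 -0.785  0.494  0.001  3.142] F panel [-0.549 -0.97   0.565] M panel [-0.029  0.445 -0.022] J6 eff 4.774441570043564 gap 1.0015921286997123 grip 0.0
```

Request:
jog_arm(
  plan=[
    [[0, 0, 0], [-0.0498, 0.0112, 0.1046], 0],
    [[0, 0, 0], [-0.0498, 0.0112, 0.1046], 0],
    [[0, 0, 0], [-0.0498, 0.0112, 0.1046], 0],
    [[0, 0, 0], [-0.0498, 0.0112, 0.1046], 0],
    [[0, 0, 0], [-0.0498, 0.0112, 0.1046], 0],
    [[0, 0, 0], [-0.0498, 0.0112, 0.1046], 0],
    [[0, 0, 0], [-0.0498, 0.0112, 0.1046], 0],
    [[0, 0, 0], [-0.0498, 0.0112, 0.1046], 0],
    [[0, 0, 0], [-0.0498, 0.0112, 0.1046], 0],
    [[0, 0, 0], [-0.0498, 0.0112, 0.1046], 0],
    [[0, 0, 0], [-0.0498, 0.0112, 0.1046], 0],
    [[0, 0, 0], [-0.0498, 0.0112, 0.1046], 0],
  ],
)

```text
time_s: 3.3
eef_pos: [500.5, -104.0, 205.3]
tool_rot: [0.806, 0.549, 0.151, 0.162]
force: [0.6, 0.5, 0.9]
finger_gap: 0.998
grip_force: 0.0
```

Request:
jog_arm(
  plan=[
    [[0, 0, 0], [-0.0498, 0.0112, 0.1046], 0],
    [[0, 0, 0], [-0.0498, 0.0112, 0.1046], 0],
    [[0, 0, 0], [-0.0498, 0.0112, 0.1046], 0],
    [[0, 0, 0], [-0.0498, 0.0112, 0.1046], 0],
    [[0, 0, 0], [-0.0498, 0.0112, 0.1046], 0],
    [[0, 0, 0], [-0.0498, 0.0112, 0.1046], 0],
    [[0, 0, 0], [-0.0498, 0.0112, 0.1046], 0],
    [[0, 0, 0], [-0.0498, 0.0112, 0.1046], 0],
    [[0, 0, 0], [-0.0498, 0.0112, 0.1046], 0],
    [[0, 0, 0], [-0.0498, 0.0112, 0.1046], 0],
    [[0, 0, 0], [-0.0498, 0.0112, 0.1046], 0],
    [[0, 0, 0], [-0.0498, 0.0112, 0.1046], 0],
  ],
)

```text
time_s: 4.3
eef_pos: [500.5, -104.0, 205.3]
tool_rot: [0.265, 0.938, 0.008, 0.224]
force: [0.1, 0.1, 0.8]
finger_gap: 0.998
grip_force: 0.0
```

Request:
jog_arm(
  plan=[
    [[0, 0, 0], [-0.0498, 0.0112, 0.1046], 0],
    [[0, 0, 0], [-0.0498, 0.0112, 0.1046], 0],
    [[0, 0, 0], [-0.0498, 0.0112, 0.1046], 0],
    [[0, 0, 0], [-0.0498, 0.0112, 0.1046], 0],
    [[0, 0, 0], [-0.0498, 0.0112, 0.1046], 0],
    [[0, 0, 0], [-0.0498, 0.0112, 0.1046], 0],
    [[0, 0, 0], [-0.0498, 0.0112, 0.1046], 0],
    [[0, 0, 0], [-0.0498, 0.0112, 0.1046], 0],
    [[0, 0, 0], [-0.0498, 0.0112, 0.1046], 0],
    [[0, 0, 0], [-0.0498, 0.0112, 0.1046], 0],
    [[0, 0, 0], [-0.0498, 0.0112, 0.1046], 0],
    [[0, 0, 0], [0, 0, 0], 0],
  ],
)

```text
time_s: 5.3
eef_pos: [500.5, -104.0, 205.3]
tool_rot: [-0.346, 0.91, -0.128, 0.19]
force: [0.4, -0.4, 0.4]
finger_gap: 0.999
grip_force: 0.0
```

```bash
python3 -c "
from h import *;import cv2;st()
for i,(n,r) in enumerate((('top',(160,280,290,450)),('scene',(130,270,180,360)))):
    c=capture(n)['pixels'];cv2.imwrite(f'pics/n{i}.png',c)
    p=c[r[0]:r[1],r[2]:r[3]]
    cv2.imwrite(f'pics/nc{i}.png',cv2.convertScaleAbs(cv2.resize(p,None,fx=4,fy=4,interpolation=2),alpha=1.4))
"
```

```text
t 5.3 tcp [ 500.461 -104.019  205.277] grasp-G in panel xyz [  3.569 -11.744 102.389] toolY ang deg 144.40452895577474 tilt err deg [0.272 0.401 0.087]
q [-0.196 -0.168 -0.794  0.483 -0.015 -0.927] F panel [ 0.57  -0.326  0.133] M panel [ 0.008  0.471 -0.03 ] J6 eff -1.1948266625404358 gap 0.9994773461726152 grip 0.0
```

Request:
jog_arm(
  plan=[
    [[0.0036, 0.0012, -0.008], [-0.0062, 0.0028, 0.015], 0],
    [[0.0036, 0.0012, -0.008], [-0.0062, 0.0028, 0.015], 0],
    [[0.0036, 0.0012, -0.008], [-0.0062, 0.0028, 0.015], 0],
    [[0.0036, 0.0012, -0.008], [-0.0062, 0.0028, 0.015], 0],
    [[0.0036, 0.0012, -0.008], [-0.0062, 0.0028, 0.015], 0],
    [[0.0036, 0.0012, -0.008], [-0.0062, 0.0028, 0.015], 0],
    [[0, 0, 0], [0, 0, 0], 0],
    [[0, 0, 0], [0, 0, 0], 0],
  ],
)

```text
time_s: 6.07
eef_pos: [521.9, -96.6, 156.2]
tool_rot: [-0.39, 0.893, -0.132, 0.181]
force: [0.4, -0.5, -0.2]
finger_gap: 1.002
grip_force: 0.0
```

```bash
python3 -c "
from h import *;import cv2;st()
ps=[]
for n,r in (('top',(180,280,300,400)),('scene',(130,230,210,310))):
    c=capture(n)['pixels']
    ps.append(cv2.resize(c[r[0]:r[1],r[2]:r[3]],(400,400),interpolation=2))
cv2.imwrite('pics/near.png',cv2.convertScaleAbs(np.hstack(ps),alpha=1.6,beta=10))
"
```

```text
t 6.07 tcp [521.879 -96.621 156.222] grasp-G in panel xyz [-0.641  0.182 49.849] toolY ang deg 149.89629822051992 tilt err deg [-0.049 -0.108 -0.012]
q [-0.171 -0.063 -0.827  0.355 -0.022 -1.   ] F panel [ 0.377 -0.352 -0.381] M panel [-0.02   0.436  0.049] J6 eff -0.025949759292416275 gap 1.0017230421160956 grip 0.0
```

View pics/near.png

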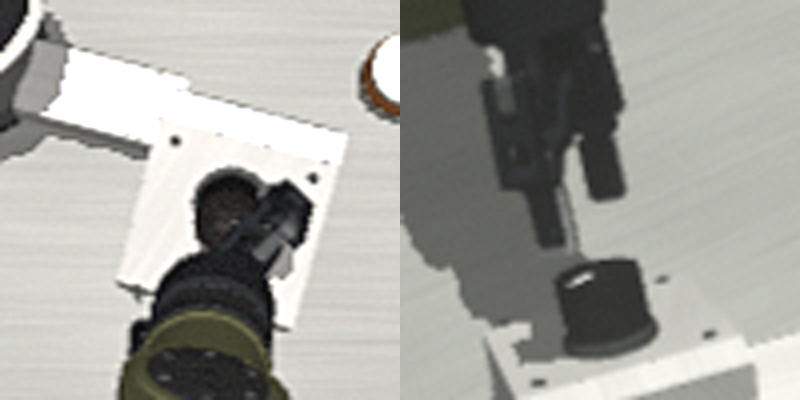

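The near view shows the open fingers above the dial. In the scene half the tips are at (551,245) and (607,198) and the cap centre is at (600,275). I'll check these against the model.

```bash
python3 - <<'E'
from h import *
c=capture("scene");o=get_obs();M=R.from_quat(o["tool_rot"]).as_matrix()
f=lambda P:(proj(c,P)+.375-[210,130])*4+[400,0]
for d in(9,22):
  for s in(-50,0,50):print(d,s,f(o["eef_pos"]+d*M[:,2]+s*M[:,1]))
n=np.array([-.428,.096,.899]);G=np.array([545,-102,109])
print('cap',f(G+14*n),'collar',f(G-24*n))
print('axes px/mm: x,y',f(G+14*n+10*np.array([.877,-.197,.438]))-f(G+14*n),f(G+14*n+10*np.array([.219,.976,0]))-f(G+14*n))
E
```

```text
9 -50 [[555.832 255.583]]
9 0 [[583.977 224.385]]
9 50 [[609.779 195.785]]
22 -50 [[561.336 277.875]]
22 0 [[589.13  245.837]]
22 50 [[614.619 216.458]]
cap [[595.827 274.788]] collar [[610.472 335.839]]
axes px/mm: x,y [[3.771 4.608]] [[16.819 -4.769]]
```

Request:
jog_arm(
  plan=[
    [[0.0029, -0.0005, -0.005], [0, 0, 0], 0],
    [[0.0029, -0.0005, -0.005], [0, 0, 0], 0],
    [[0.0029, -0.0005, -0.005], [0, 0, 0], 0],
    [[0.0029, -0.0005, -0.005], [0, 0, 0], 0],
    [[0.0029, -0.0005, -0.005], [0, 0, 0], 0],
    [[0.0029, -0.0005, -0.005], [0, 0, 0], 0],
    [[0.0029, -0.0005, -0.005], [0, 0, 0], 0],
    [[0.0029, -0.0005, -0.005], [0, 0, 0], 0],
    [[0, 0, 0], [0, 0, 0], 0],
  ],
)

```text
time_s: 6.97
eef_pos: [545.4, -100.8, 116.0]
tool_rot: [-0.39, 0.893, -0.132, 0.181]
force: [0.1, -0.0, 1.0]
finger_gap: 1.001
grip_force: 0.0
```

Request:
jog_arm(
  plan=[
    [[0, 0, 0], [0, 0, 0], 0.3],
    [[0, 0, 0], [0, 0, 0], 0.35],
    [[0, 0, 0], [0, 0, 0], 0.4],
    [[0, 0, 0], [0, 0, 0], 0.45],
    [[0, 0, 0], [0, 0, 0], 0.5],
    [[0, 0, 0], [0, 0, 0], 0.6],
    [[0, 0, 0], [0, 0, 0], 0.6],
  ],
  force=20,
)

```text
time_s: 7.55
eef_pos: [544.2, -99.7, 116.9]
tool_rot: [-0.391, 0.893, -0.131, 0.181]
force: [-5.2, 4.8, 3.6]
finger_gap: 0.558
grip_force: 19.7
```

```bash
python3 -c "
from h import *;st()"
```

```text
t 7.55 tcp [544.245 -99.661 116.898] grasp-G in panel xyz [2.333 2.125 4.647] toolY ang deg 149.9074467305018 tilt err deg [-0.164 -0.09  -0.069]
q [-0.17   0.039 -0.838  0.243 -0.019 -1.   ] F panel [-3.952  3.543  5.938] M panel [ 0.656  1.236 -0.057] J6 eff -0.037028531078249216 gap 0.5577636743626794 grip 19.721696974092993
```

Request:
jog_arm(
  plan=[
    [[-0.0016, 0.0012, 0.0008], [0, 0, 0], 0.7],
    [[0, 0, 0], [0, 0, 0], 0.8],
    [[0, 0, 0], [0, 0, 0], 0.8],
    [[0, 0, 0], [0.0374, -0.0084, -0.0785], 0.8],
    [[0, 0, 0], [0.0374, -0.0084, -0.0785], 0.8],
    [[0, 0, 0], [0.0374, -0.0084, -0.0785], 0.8],
    [[0, 0, 0], [0.0374, -0.0084, -0.0785], 0.8],
    [[0, 0, 0], [0.0374, -0.0084, -0.0785], 0.8],
    [[0, 0, 0], [0.0374, -0.0084, -0.0785], 0.8],
    [[0, 0, 0], [0, 0, 0], 0.8],
    [[0, 0, 0], [0, 0, 0], 0.8],
  ],
  force=40,
)

```text
time_s: 8.47
eef_pos: [544.7, -100.8, 117.7]
tool_rot: [-0.145, 0.963, -0.082, 0.21]
force: [14.5, -6.7, -21.2]
finger_gap: 0.554
grip_force: 53.7
```

```bash
python3 -c "
from h import *;st()"
```

```text
t 8.47 tcp [ 544.715 -100.802  117.745] grasp-G in panel xyz [3.352 1.101 5.097] toolY ang deg 119.79588456926972 tilt err deg [0.103 0.062 0.042]
q [-0.169  0.037 -0.839  0.24  -0.024 -0.474] F panel [  4.722  -3.35  -25.895] M panel [-0.59  -0.982 -0.062] J6 eff 0.04558646120131016 gap 0.5537792437028636 grip 53.708154670894146
```

Request:
jog_arm(
  plan=[
    [[0.0011, -0.0007, -0.0008], [0, 0, 0], 0.8],
    [[0, 0, 0], [0.0374, -0.0084, -0.0785], 0.8],
    [[0, 0, 0], [0.0374, -0.0084, -0.0785], 0.8],
    [[0, 0, 0], [0.0374, -0.0084, -0.0785], 0.8],
    [[0, 0, 0], [0.0374, -0.0084, -0.0785], 0.8],
    [[0, 0, 0], [0.0374, -0.0084, -0.0785], 0.8],
    [[0, 0, 0], [0.0374, -0.0084, -0.0785], 0.8],
    [[0, 0, 0], [0, 0, 0], 0.8],
    [[0, 0, 0], [0, 0, 0], 0.8],
  ],
)

```text
time_s: 9.22
eef_pos: [544.9, -102.4, 117.8]
tool_rot: [0.11, 0.968, -0.026, 0.224]
force: [0.3, -6.8, -1.3]
finger_gap: 0.549
grip_force: 56.4
```

```bash
python3 -c "
from h import *;st()"
```

```text
t 9.22 tcp [ 544.92  -102.436  117.813] grasp-G in panel xyz [ 3.884 -0.456  4.913] toolY ang deg 89.73903771805826 tilt err deg [0.238 0.051 0.108]
q [-0.171  0.038 -0.838  0.24  -0.026  0.049] F panel [ 1.05  -6.589 -1.966] M panel [-1.431  0.195 -0.019] J6 eff 0.07495834724977612 gap 0.5494048276007792 grip 56.42397121991962
```

Request:
jog_arm(
  plan=[
    [[-0.0003, -0.0015, 0], [0, 0, 0], 0.8],
    [[0, 0, 0], [0.0374, -0.0084, -0.0785], 0.8],
    [[0, 0, 0], [0.0374, -0.0084, -0.0785], 0.8],
    [[0, 0, 0], [0, 0, 0], 0.8],
  ],
)

```text
time_s: 9.55
eef_pos: [544.7, -103.0, 117.8]
tool_rot: [0.194, 0.955, -0.006, 0.226]
force: [-0.0, -6.0, -0.8]
finger_gap: 0.551
grip_force: 56.7
```

```bash
python3 -c "
from h import *;st()"
```

```text
t 9.55 tcp [ 544.726 -103.025  117.766] grasp-G in panel xyz [ 3.809 -1.066  4.898] toolY ang deg 79.65768754492596 tilt err deg [0.123 0.07  0.051]
q [-0.174  0.038 -0.838  0.24  -0.023  0.222] F panel [ 0.805 -5.861 -1.295] M panel [-1.287  0.232  0.12 ] J6 eff 0.9691233560442924 gap 0.5505409076782196 grip 56.67030979413539
```

Request:
jog_arm(
  plan=[
    [[-0.0002, -0.001, 0], [0.0374, -0.0084, -0.0785], 0.8],
    [[0, 0, 0], [0.0374, -0.0084, -0.0785], 0.8],
    [[0, 0, 0], [0.0374, -0.0084, -0.0785], 0.8],
    [[0, 0, 0], [0.0374, -0.0084, -0.0785], 0.8],
    [[0, 0, 0], [0, 0, 0], 0.8],
    [[0, 0, 0], [0, 0, 0], 0.8],
  ],
)

```text
time_s: 10.05
eef_pos: [544.2, -104.0, 117.6]
tool_rot: [0.356, 0.907, 0.033, 0.223]
force: [-1.3, -5.1, 0.7]
finger_gap: 0.549
grip_force: 56.9
```

```bash
python3 -c "
from h import *;st()"
```

```text
t 10.05 tcp [ 544.208 -104.003  117.586] grasp-G in panel xyz [ 3.468 -2.135  4.863] toolY ang deg 59.88663121597828 tilt err deg [0.135 0.045 0.059]
q [-0.177  0.038 -0.839  0.24  -0.022  0.565] F panel [ 0.183 -5.217  0.69 ] M panel [-1.355  0.446 -0.101] J6 eff 0.015513352118432522 gap 0.54906003204893 grip 56.89548614434898
```

Request:
jog_arm(
  plan=[
    [[0, 0, 0], [0.0374, -0.0084, -0.0785], 0.8],
    [[0, 0, 0], [0.0374, -0.0084, -0.0785], 0.8],
    [[0, 0, 0], [0, 0, 0], 0.8],
  ],
)

```text
time_s: 10.3
eef_pos: [543.8, -104.3, 117.5]
tool_rot: [0.435, 0.872, 0.052, 0.219]
force: [-3.1, -7.5, 1.1]
finger_gap: 0.549
grip_force: 57.1
```

```bash
python3 -c "
from h import *;st()"
```

```text
t 10.3 tcp [ 543.826 -104.343  117.455] grasp-G in panel xyz [ 3.141 -2.554  4.876] toolY ang deg 49.682854443437904 tilt err deg [0.183 0.012 0.086]
q [-0.177  0.038 -0.839  0.24  -0.023  0.743] F panel [-0.709 -8.035  1.584] M panel [-1.614  0.578  0.125] J6 eff 0.8802393078804016 gap 0.5488434336884956 grip 57.070674668066204
```

Request:
jog_arm(
  plan=[
    [[-0.0002, -0.001, 0], [0.0374, -0.0084, -0.0785], 0.8],
    [[0, 0, 0], [0.0374, -0.0084, -0.0785], 0.8],
    [[0, 0, 0], [0.0374, -0.0084, -0.0785], 0.8],
    [[0, 0, 0], [0.0374, -0.0084, -0.0785], 0.8],
    [[0, 0, 0], [0, 0, 0], 0.8],
    [[0, 0, 0], [0, 0, 0], 0.8],
  ],
)

```text
time_s: 10.8
eef_pos: [543.0, -105.0, 117.1]
tool_rot: [0.579, 0.784, 0.089, 0.206]
force: [-6.4, -4.6, 4.4]
finger_gap: 0.552
grip_force: 57.4
```

```bash
python3 -c "
from h import *;st()"
```

```text
t 10.8 tcp [ 542.951 -104.963  117.07 ] grasp-G in panel xyz [ 2.324 -3.35   4.845] toolY ang deg 29.857259948508123 tilt err deg [ 0.151 -0.048  0.077]
q [-0.179  0.037 -0.84   0.24  -0.021  1.087] F panel [-2.77 -5.89  6.29] M panel [-1.536  1.026 -0.107] J6 eff -0.01720688072964549 gap 0.5522033410987236 grip 57.42485012859106
```

Request:
jog_arm(
  plan=[
    [[0, 0, 0], [0.0374, -0.0084, -0.0785], 0.8],
    [[0, 0, 0], [0.0374, -0.0084, -0.0785], 0.8],
    [[0, 0, 0], [0, 0, 0], 0.8],
  ],
)

```text
time_s: 11.05
eef_pos: [542.4, -103.7, 116.6]
tool_rot: [0.645, 0.731, 0.108, 0.197]
force: [-8.5, -2.4, 5.8]
finger_gap: 0.553
grip_force: 81.2
```

```bash
python3 -c "
from h import *;st()"
```

```text
t 11.05 tcp [ 542.379 -103.653  116.61 ] grasp-G in panel xyz [ 1.358 -2.188  4.802] toolY ang deg 19.856147726576978 tilt err deg [ 0.002 -0.104  0.012]
q [-0.178  0.037 -0.841  0.241 -0.019  1.263] F panel [-4.385 -4.209  8.627] M panel [-0.738  1.486  0.775] J6 eff 1.5750134736299515 gap 0.552668398259879 grip 81.23510889708996
```

Request:
jog_arm(
  plan=[
    [[0, 0, 0], [-0.0374, 0.0084, 0.0785], 0.8],
    [[0, 0, 0], [-0.0374, 0.0084, 0.0785], 0.8],
    [[0, 0, 0], [0, 0, 0], 0.8],
    [[0, 0, 0], [0, 0, 0], 0.3],
    [[0, 0, 0], [0, 0, 0], 0],
    [[0, 0, 0], [0, 0, 0], 0],
    [[0, 0, 0], [0, 0, 0], 0],
    [[0, 0, 0], [0, 0, 0], 0],
  ],
)

```text
time_s: 11.72
eef_pos: [544.6, -103.7, 117.5]
tool_rot: [0.579, 0.784, 0.091, 0.206]
force: [-0.3, 0.5, 0.3]
finger_gap: 0.999
grip_force: 0.0
```

Request:
jog_arm(
  plan=[
    [[-0.0043, 0.001, 0.009], [0, 0, 0], 0],
    [[-0.0043, 0.001, 0.009], [0, 0, 0], 0],
    [[-0.0043, 0.001, 0.009], [0, 0, 0], 0],
    [[-0.0043, 0.001, 0.009], [0, 0, 0], 0],
    [[-0.0043, 0.001, 0.009], [0, 0, 0], 0],
    [[-0.0043, 0.001, 0.009], [0, 0, 0], 0],
    [[0, 0, 0], [0, 0, 0], 0],
    [[0, 0, 0], [0, 0, 0], 0],
  ],
)

```text
time_s: 12.38
eef_pos: [519.0, -97.9, 172.0]
tool_rot: [0.579, 0.784, 0.092, 0.207]
force: [-0.7, -0.8, 0.4]
finger_gap: 0.995
grip_force: 0.0
```

```bash
python3 -c "
from h import *;import cv2;st()
ps=[]
for n,r in (('top',(190,270,320,400)),('scene',(170,250,220,300))):
    c=capture(n)['pixels']
    ps.append(cv2.resize(c[r[0]:r[1],r[2]:r[3]],(400,400),interpolation=2))
cv2.imwrite('pics/stop.png',cv2.convertScaleAbs(np.hstack(ps),alpha=1.8,beta=10))
"
```

```text
t 12.38 tcp [519.023 -97.866 171.955] grasp-G in panel xyz [ 4.011 -1.659 65.092] toolY ang deg 29.767718898216025 tilt err deg [ 0.008  0.161 -0.013]
q [-0.175 -0.091 -0.813  0.393 -0.02   1.093] F panel [-0.288 -0.894  0.564] M panel [-0.021  0.461 -0.026] J6 eff -0.0007689497397223022 gap 0.9947204870022435 grip 0.0
```

View pics/stop.png

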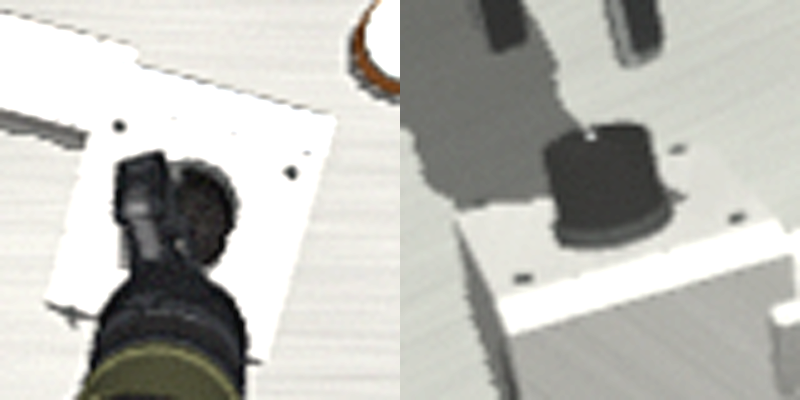

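The dial now shows its bar as a bright spot at scene crop (591,133). That means it points to mill -x (180°). The bar started at about -60°, so this is four clicks clockwise, against the stop. The hand's positions lie on an arc, which puts the dial centre about 3.4 mm from my grip. I'll regrip centred.

Request:
jog_arm(
  plan=[
    [[0.0029, -0.0005, -0.007], [0, 0, 0], 0],
    [[0.0029, -0.0005, -0.007], [0, 0, 0], 0],
    [[0.0029, -0.0005, -0.007], [0, 0, 0], 0],
    [[0.0029, -0.0005, -0.007], [0, 0, 0], 0],
    [[0.0029, -0.0005, -0.007], [0, 0, 0], 0],
    [[0.0029, -0.0005, -0.007], [0, 0, 0], 0],
    [[0.0029, -0.0005, -0.007], [0, 0, 0], 0],
    [[0.0029, -0.0005, -0.007], [0, 0, 0], 0],
    [[0, 0, 0], [0, 0, 0], 0],
  ],
)

```text
time_s: 13.23
eef_pos: [541.2, -101.8, 113.5]
tool_rot: [0.579, 0.784, 0.091, 0.205]
force: [-0.1, 0.6, 0.1]
finger_gap: 1.004
grip_force: 0.0
```

Request:
jog_arm(
  plan=[
    [[0, 0, 0], [0, 0, 0], 0.3],
    [[0, 0, 0], [0, 0, 0], 0.35],
    [[0, 0, 0], [0, 0, 0], 0.4],
    [[0, 0, 0], [0, 0, 0], 0.45],
    [[0, 0, 0], [0, 0, 0], 0.5],
    [[0, 0, 0], [0, 0, 0], 0.6],
    [[0, 0, 0], [0, 0, 0], 0.8],
    [[0, 0, 0], [0, 0, 0], 0.8],
  ],
  force=40,
)

```text
time_s: 13.9
eef_pos: [542.1, -101.8, 116.2]
tool_rot: [0.579, 0.783, 0.092, 0.207]
force: [-4.1, 2.2, 6.5]
finger_gap: 0.554
grip_force: 40.6
```

```bash
python3 -c "
from h import *;st()"
```

```text
t 13.9 tcp [ 542.053 -101.821  116.188] grasp-G in panel xyz [ 0.539 -0.47   4.738] toolY ang deg 29.73573407073091 tilt err deg [ 0.001  0.147 -0.015]
q [-0.175  0.035 -0.847  0.233 -0.02   1.094] F panel [-1.127  1.213  7.805] M panel [ 0.067  0.744 -0.235] J6 eff -0.22866808343678713 gap 0.5536527661810986 grip 40.58587133586116
```

Request:
jog_arm(
  plan=[
    [[0, 0, 0], [0.0374, -0.0084, -0.0785], 0.8],
    [[0, 0, 0], [0, 0, 0], 0.8],
  ],
)

```text
time_s: 14.07
eef_pos: [542.2, -102.6, 116.4]
tool_rot: [0.613, 0.757, 0.1, 0.203]
force: [-2.9, -1.2, 6.1]
finger_gap: 0.55
grip_force: 49.4
```

```bash
python3 -c "
from h import *;st()"
```

```text
t 14.07 tcp [ 542.222 -102.562  116.354] grasp-G in panel xyz [ 0.908 -1.162  4.744] toolY ang deg 24.69394148927671 tilt err deg [0.118 0.159 0.039]
q [-0.175  0.035 -0.847  0.233 -0.022  1.181] F panel [ 0.424 -1.773  6.63 ] M panel [-0.59   0.565  0.608] J6 eff 1.3520341739058495 gap 0.5497770371645581 grip 49.42366098985076
```

Request:
jog_arm(
  plan=[
    [[0, 0, 0], [-0.0374, 0.0084, 0.0785], 0.8],
    [[0, 0, 0], [-0.0374, 0.0084, 0.0785], 0.8],
    [[0, 0, 0], [-0.0374, 0.0084, 0.0785], 0.8],
    [[0, 0, 0], [-0.0374, 0.0084, 0.0785], 0.8],
    [[0, 0, 0], [-0.0374, 0.0084, 0.0785], 0.8],
    [[0, 0, 0], [-0.0374, 0.0084, 0.0785], 0.8],
    [[0, 0, 0], [-0.0374, 0.0084, 0.0785], 0.8],
    [[0, 0, 0], [0, 0, 0], 0.8],
  ],
)

```text
time_s: 14.73
eef_pos: [542.5, -102.4, 116.5]
tool_rot: [0.354, 0.907, 0.034, 0.224]
force: [-1.9, -1.1, 5.7]
finger_gap: 0.556
grip_force: 48.3
```

```bash
python3 -c "
from h import *;st()"
```

```text
t 14.73 tcp [ 542.472 -102.394  116.451] grasp-G in panel xyz [ 1.136 -0.94   4.741] toolY ang deg 59.9884332739656 tilt err deg [0.055 0.173 0.008]
q [-0.175  0.035 -0.846  0.233 -0.021  0.565] F panel [ 1.051 -1.474  5.823] M panel [-0.39   0.414 -0.078] J6 eff -0.8540482074022293 gap 0.5562965864880849 grip 48.31015504896641
```

Request:
jog_arm(
  plan=[
    [[0, 0, 0], [-0.0374, 0.0084, 0.0785], 0.8],
    [[0, 0, 0], [-0.0374, 0.0084, 0.0785], 0.8],
    [[0, 0, 0], [-0.0374, 0.0084, 0.0785], 0.8],
    [[0, 0, 0], [-0.0374, 0.0084, 0.0785], 0.8],
    [[0, 0, 0], [-0.0374, 0.0084, 0.0785], 0.8],
    [[0, 0, 0], [-0.0374, 0.0084, 0.0785], 0.8],
    [[0, 0, 0], [-0.0374, 0.0084, 0.0785], 0.8],
    [[0, 0, 0], [-0.0374, 0.0084, 0.0785], 0.8],
    [[0, 0, 0], [-0.0374, 0.0084, 0.0785], 0.8],
    [[0, 0, 0], [-0.0374, 0.0084, 0.0785], 0.8],
    [[0, 0, 0], [-0.0374, 0.0084, 0.0785], 0.8],
    [[0, 0, 0], [-0.0374, 0.0084, 0.0785], 0.8],
  ],
)

```text
time_s: 15.73
eef_pos: [542.6, -101.8, 116.5]
tool_rot: [-0.148, 0.963, -0.082, 0.211]
force: [-3.6, 2.3, 8.0]
finger_gap: 0.559
grip_force: 48.5
```

```bash
python3 -c "
from h import *;st()"
```

```text
t 15.73 tcp [ 542.627 -101.758  116.455] grasp-G in panel xyz [ 1.147 -0.28   4.738] toolY ang deg 120.08065787722951 tilt err deg [-0.04   0.153 -0.035]
q [-0.175  0.035 -0.845  0.234 -0.019 -0.484] F panel [-0.118  1.428  8.962] M panel [-0.063  0.519 -0.056] J6 eff 0.8906292915344238 gap 0.5585888579000813 grip 48.5247887391597
```

Request:
jog_arm(
  plan=[
    [[0, 0, 0], [-0.0374, 0.0084, 0.0785], 0.8],
    [[0, 0, 0], [-0.0374, 0.0084, 0.0785], 0.8],
    [[0, 0, 0], [-0.0374, 0.0084, 0.0785], 0.8],
    [[0, 0, 0], [-0.0374, 0.0084, 0.0785], 0.8],
    [[0, 0, 0], [-0.0374, 0.0084, 0.0785], 0.8],
    [[0, 0, 0], [-0.0374, 0.0084, 0.0785], 0.8],
    [[0, 0, 0], [-0.0374, 0.0084, 0.0785], 0.8],
    [[0, 0, 0], [-0.0374, 0.0084, 0.0785], 0.8],
    [[0, 0, 0], [-0.0374, 0.0084, 0.0785], 0.8],
    [[0, 0, 0], [-0.0374, 0.0084, 0.0785], 0.8],
    [[0, 0, 0], [-0.0374, 0.0084, 0.0785], 0.8],
    [[0, 0, 0], [0, 0, 0], 0.8],
  ],
)

```text
time_s: 16.73
eef_pos: [542.2, -101.3, 116.2]
tool_rot: [-0.576, 0.786, -0.169, 0.149]
force: [-3.2, 2.5, 6.7]
finger_gap: 0.554
grip_force: 48.6
```

```bash
python3 -c "
from h import *;st()"
```

```text
t 16.73 tcp [ 542.206 -101.333  116.216] grasp-G in panel xyz [0.585 0.043 4.744] toolY ang deg 175.14989187734582 tilt err deg [-0.069  0.082 -0.042]
q [-0.174  0.035 -0.845  0.236 -0.019 -1.444] F panel [-0.389  1.776  7.686] M panel [ 0.333  0.738 -0.026] J6 eff -0.7551199570298195 gap 0.5536773142158811 grip 48.62048238515854
```

Request:
jog_arm(
  plan=[
    [[0, 0, 0], [-0.0224, 0.005, 0.0471], 0.8],
    [[0, 0, 0], [0, 0, 0], 0.8],
    [[0, 0, 0], [0, 0, 0], 0.3],
    [[0, 0, 0], [0, 0, 0], 0],
    [[0, 0, 0], [0, 0, 0], 0],
    [[0, 0, 0], [0, 0, 0], 0],
    [[0, 0, 0], [0, 0, 0], 0],
    [[0, 0, 0], [0, 0, 0], 0],
  ],
)

```text
time_s: 17.4
eef_pos: [541.6, -101.9, 115.2]
tool_rot: [-0.595, 0.772, -0.173, 0.144]
force: [-0.1, -0.0, -0.0]
finger_gap: 1.007
grip_force: 0.0
```

Request:
jog_arm(
  plan=[
    [[-0.0043, 0.001, 0.009], [0, 0, 0], 0],
    [[-0.0043, 0.001, 0.009], [0, 0, 0], 0],
    [[-0.0043, 0.001, 0.009], [0, 0, 0], 0],
    [[-0.0043, 0.001, 0.009], [0, 0, 0], 0],
    [[-0.0043, 0.001, 0.009], [0, 0, 0], 0],
    [[-0.0043, 0.001, 0.009], [0, 0, 0], 0],
    [[-0.01, -0.01, 0.02], [0, 0, 0], 0],
    [[-0.02, -0.01, 0.02], [0, 0, 0], 0],
    [[-0.02, -0.01, 0.02], [0, 0, 0], 0],
    [[-0.02, -0.01, 0.02], [0, 0, 0], 0],
    [[-0.02, -0.01, 0.02], [0, 0, 0], 0],
    [[0, 0, 0], [0, 0, 0], 0],
  ],
)

```text
time_s: 18.4
eef_pos: [425.2, -147.7, 273.5]
tool_rot: [-0.594, 0.772, -0.176, 0.145]
force: [1.8, -0.2, 0.3]
finger_gap: 1.002
grip_force: 0.0
```

```bash
python3 -c "
from h import *;import cv2;st()
ps=[]
for n,r in (('top',(190,270,320,400)),('scene',(170,250,220,300))):
    c=capture(n)['pixels']
    ps.append(cv2.resize(c[r[0]:r[1],r[2]:r[3]],(400,400),interpolation=2))
cv2.imwrite('pics/end.png',cv2.convertScaleAbs(np.hstack(ps),alpha=1.8,beta=10))
"
```

```text
t 18.4 tcp [ 425.222 -147.677  273.515] grasp-G in panel xyz [-23.904 -70.829 191.706] toolY ang deg 177.81320785198483 tilt err deg [0.192 0.258 0.064]
q [-0.381 -0.35  -0.754  0.713  0.068 -1.676] F panel [ 1.795  0.217 -0.525] M panel [ 0.047  0.397 -0.016] J6 eff -0.387975862249732 gap 1.0023151690524916 grip 0.0
```

View pics/end.png

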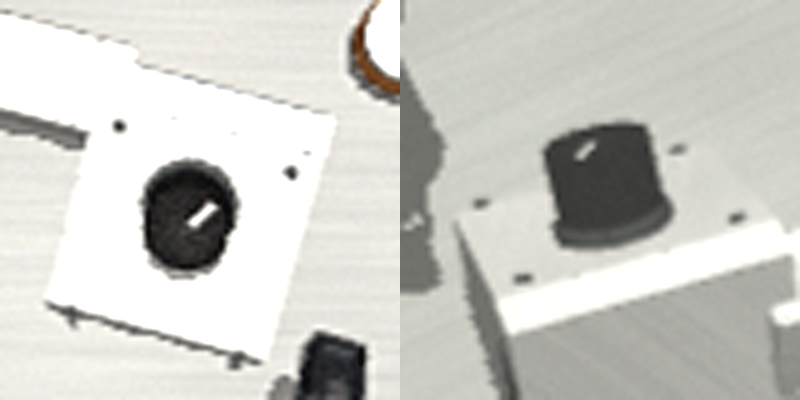

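The dial's bar in the top crop now runs from (190,225) to (216,203), one notch anticlockwise of where it started. That matches four clicks clockwise to the stop, then five back. The hand is clear, so I'm handing in.

```bash
python3 -c "
from bench import *;print(finish_job())"
```

```text
the job is handed in; nothing more can be done
None
```

The dial went four clicks clockwise to its stop, then five clicks back and released; its bar sits one notch anticlockwise of the start, as expected, pot and jars weren't touched, and the job is handed in at about 18.5 s.

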